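Close the bench filter: lock its bayonet cover and aim the outlet

ROBOT

A 6-joint arm with a two-finger parallel gripper is mounted at the origin on the work surface. World frame = base frame: x ahead of the robot, y to its left, z up, the work surface at z = 0. Lengths are in m, angles in rad, forces in N, time in s.
With the tool pointing down it reaches from about 0.375 to 0.9 m from the base axis. Payload 3.1 kg.
Tool frame: the origin (TCP) lies at the centre of the arm's flange, where the gripper is bolted on; the fingertips stand 173 mm ahead of it and the grasp point (between the pads) lies 155 mm ahead of it; z points along the fingers, y is the line along which they close (so a half turn about z gives the same grasp; the last joint's range is limited). The gripper opens to 85 mm and grips with 20 to 120 N. Pads are 22 mm wide; open, the fingers measure 114 mm over their backs; the gripper's body (76 mm by 85 mm) begins 54 mm behind the grasp point. The pads swing forward as they close: fully open they stand 13 mm farther back than shut.
Start: joints at [0.971, 0.527, 1.433, -0, 1.181, -0.178], TCP at [0.256, 0.57, 0.405] pointing down, gripper open.
Joint ranges: [-3.08, 3.08], [-0.75, 2.2], [0.22, 2.44], [-1.43, 4.57], [0, 2.65], [-2.85, 2.85]. Speed limits (rad/s): [2.79, 2.79, 3.14, 3.14, 3.14, 3.14].

INTERFACE

Orientations are given as a unit quaternion [x, y, z, w].
In Python, from station import * gives the robot as it stands.
- The arm moves only by the shell command python3 -m jog 'ROWS' [OPENING] [FORCE]. ROWS is a JSON object of lists of equal length, an entry for each row: "linear": the shift along the world's x, y, z in mm, a list of three; "turn": the turn about the world's z in units of 5 degrees (1.0 is 5 degrees). A call has 1 to 12 rows; each row shifts and turns the commanded pose from where the row before left it; what a row does not reach is not made up. A row lasts 1/8 s, in which the tool goes at most 62.5 mm and 10.7 degrees, less where a joint would pass 70% of its speed; a pose out of reach is approached as far as the arm can. A call is refused whole if a number of a shift passes 62.5 or a number of a turn 1, either way. A call with a gripper value outside its range is refused whole. OPENING is the opening, from 0 (shut) to 1 (fully open), set as the call begins (- or left out, the last holds). The fingers move at their own pace and stop on an object; FORCE is the grip in N (left out, the last holds). Time passes only in rows, so rows that do not move let the fingers close. It gives the time, the measured TCP pose, the force, the opening and the grip force at its end, in the units of the state.
- sense(): the state, without advancing time (a new reading comes with each control period).
- snapshot(name): name is "side" or "top"; returns the picture (384x512x3 uint8, red, green, blue); there is no depth.
- get_calibration(name): a dict with "fx", "fy", "cx", "cy" (pixels), "dist_coeffs" ([k1, k2, p1, p2, k3] as OpenCV has them; the pictures are not rectified), "world_to_cam" (4x4, takes a point from world to camera coordinates). Camera axes: x right, y down, z forward; pixel columns grow to the right and rows downward; lengths in m; the calibration is good to about 2 mm. A picture is of the moment at which its call begins. get_calibration takes no time and is no camera call.
- sign_off(): hands the job in; it is judged then, once.
The state is a dict: "t": time; "q": joint angles; "qd": joint speeds; "tau": joint torques, N m; "tcp_pos": TCP position; "tool_rot": TCP orientation; "force": force on the tool from outside, world axes, zero at the start; "ft_torque": the same for the moment, N m; "finger_gap": opening from 0.0 (shut) to 1.0 (fully open); "gripper_force": force on a finger pad.
Only numpy, scipy, OpenCV 4.12 (cv2) and the standard library are available. Lean on these libraries where they do the work, as an engineer would, in place of code of your own. Each camera call takes 0.05 s, during which the arm holds its last target. There are 200 camera calls.

TASK

Get the bench filter ready for a run: fit the loose steel cover on top of it, lugs down through the two notches, and twist it clockwise (seen from above) about a quarter turn until the red latch clicks back in behind a lug and it is locked. The swivel outlet must also be turned so that its mouth is over the middle of the amber beaker. Leave the beaker and the other lab ware standing where they are, and let go of everything at the end.

Things in the scene. Friction and masses are not known exactly. Their poses are not given: they have to be found in the camera images.
- cover_mid (a point): Loose steel cover, 0.35 kg, lying flat, right way up. Point on its axis 27 mm above its underside (total height 54), z up. Disc 92 in diameter, 18 thick; two lugs 26 wide, 8 thick, flush with the underside, reach 60 mm from the axis along +x and -x. Black bar handle (yellow stripe) along x over the lugs: 90 long, 16 wide, from 18 to 54 mm above the underside. Same after half a turn.
- seat (a point): Middle of the flat top face (white membrane) of the fixed steel filter housing, on its upright axis, 150 mm above the bench; the cover's underside must lie on it. The x axis runs through the two entry notches (yellow patches), one on either side; z up. Lugs dropped in at the notches can turn only clockwise seen from above: 1.4 rad to locked, with end stops about 0.03 rad beyond.
- housing: The same filter housing; origin under its axis, on the bench, axes as seat. Foot 150 mm in diameter. The bayonet rim round the top face has an outer diameter of 140 and an inner radius of 48 mm (2 mm of play round the cover's disc); its lip is 10 to 16 mm above the face, so the lugs pass under it; in the two notches the lugs have about 8 degrees of play either way.
- lock_mark (a point): Same point as the seat, but its x axis lies along the locked direction (green patches on the lip): the cover's x axis lies along it, either way round, when locked. It is the seat's x axis turned 1.4 rad clockwise seen from above.
- latch (a joint): Red spring latch in the rim, in m: 0 when sprung fully in, growing to about 0.006 as a passing lug pushes it outward; it springs back to 0 behind the lug when the lug has arrived (the click). Spring 1.5 to 2.5 N; getting past takes up to about 0.3 N m at the handle. Its button reaches 87 mm from the axis, 150 to 165 mm above the bench.
- spout (a joint): Angle in rad of the swivel outlet about the housing's upright axis; 0 when it points along -x of seat, positive anticlockwise seen from above; range -2 to 2. Friction of about 0.15 N m keeps it where it is left; no detent.
- fin (a point): Centre of the blue upright fin on the outlet tube, by which it is turned: 105 mm from the housing's axis, 139 mm above the bench. The fin is 40 mm long (radially, along the tube), 12 thick, and stands from 117 to 159 mm above the bench on the 18 mm tube. x along the tube, towards the housing; z up.
- outlet (a point): Centre of the down-turned mouth (18 mm outside diameter) of the outlet tube, 120 mm from the housing's axis, 92 mm above the bench.
- beaker_mouth (a point): Centre of the mouth of the loose amber beaker: 82 mm in outside diameter, 80 high, walls 3, this point 80 mm above the bench. It stands on the bench left or right of the housing, 105 to 135 mm from its axis. Not to be moved.
- canister_mid (a point): Steel canister, a bystander near the housing, 66 mm in diameter, 84 high; point on its axis half-way up.
- jug_mid (a point): Green plastic jug, a bystander, 112 mm in diameter, 150 high, handle reaching 84 mm from its axis; point on its axis half-way up.
- cyl_tall_mid (a point): Tall clear measuring cylinder, a bystander beyond the housing, 46 mm in diameter, 250 high, blue foot 82 in diameter; point on its axis half-way up.
- cyl_short_mid (a point): Shorter clear measuring cylinder, a bystander beyond the housing, 40 mm in diameter, 190 high, blue foot 76 in diameter; point on its axis half-way up.
Not all that is in view belongs to the job. What is shaped like the part that bears cover_mid but blue or purple is not meant.

How it is judged:
By the outcome, as a careful person would: the job done as asked, in the order asked, and still so for the second after the job is handed in, with the robot touching nothing.
It also fails if it takes over 61 s, if anything falls off the work surface, if the arm or the gripper's body presses on something with over 40 N, if the wrist force passes 120 N, or if a joint passes its speed limit or range.

## Working session

There is one attempt and no reset: what is moved stays moved. The work goes in short steps, Python scripts to look and compute and a shell command to move; the robot and the scene stay as the last step left them, time stands still between calls to the robot, and variables do not carry over. Pictures are saved under pics/ and viewed, at most 10 in all, crops included, and the job is handed in when it is done.

```bash
mkdir -p pics; ls; python3 - <<'E'
from station import *
import cv2,numpy as np
for n in("side","top"):
    cv2.imwrite(f"pics/{n}0.png",cv2.cvtColor(snapshot(n),cv2.COLOR_RGB2BGR))
    c=get_calibration(n);print(n,c["fx"],c["cx"],c["cy"],c["dist_coeffs"]);print(np.round(c["world_to_cam"],3))
s=sense();print(s)
E
```

```text
pics
side 426.59946277051426 252.73908322062428 182.2365027447213 [-0.1330817  0.         0.         0.         0.       ]
[[ 0.665 -0.747 -0.004 -0.399]
 [-0.48  -0.423 -0.768  0.316]
 [ 0.572  0.513 -0.64   1.003]
 [ 0.     0.     0.     1.   ]]
top 420.6744527628917 259.9779599916395 182.35838231017385 [-0.10306532  0.          0.          0.          0.        ]
[[ 0.023 -1.    -0.002 -0.056]
 [-0.992 -0.023 -0.124  0.573]
 [ 0.124  0.005 -0.992  1.416]
 [ 0.     0.     0.     1.   ]]
{'t': 0.1, 'q': array([ 9.70486104e-01,  5.28397333e-01,  1.43379927e+00, -2.47307139e-05,
        1.18143577e+00, -1.78512872e-01]), 'qd': array([-0.00030867, -0.003378  , -0.00356269,  0.00074179, -0.00010456,
        0.00074872]), 'tau': array([-2.12857449e-04, -4.43303955e+01, -1.78585446e+01, -2.05786282e-04,
        3.95838171e-03,  9.02060890e-06]), 'tcp_pos': array([0.25567488, 0.56996076, 0.40380833]), 'tool_rot': array([ 2.09334038e-01,  9.77843658e-01, -9.47848034e-04, -3.76605309e-04]), 'force': array([ 0.09676922,  0.02922244, -0.27082604]), 'ft_torque': array([0.0307025 , 0.01707784, 0.00275548]), 'gripper_force': 0.0, 'finger_gap': 1.0008251129778027}
```

View pics/top0.png

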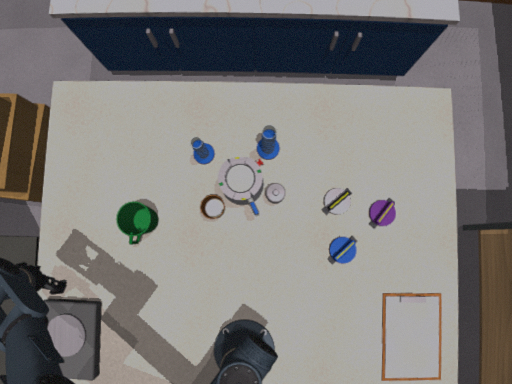

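View pics/side0.png

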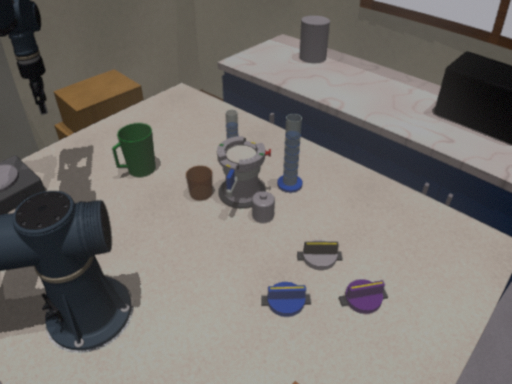

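The top view shows the housing at about (240,180), beaker (212,208), fin (254,208), canister (275,193), tall cylinder (268,148), short one (203,152), latch (260,162) and the steel cover at (338,201). The side view agrees. Next I zoom in and measure.

```bash
cat > h.py <<'E'
from station import *
import cv2,numpy as np
def grab(n): return cv2.cvtColor(snapshot(n),cv2.COLOR_RGB2BGR)
def ray(n,uv):
    c=get_calibration(n);K=np.array([[c["fx"],0,c["cx"]],[0,c["fy"],c["cy"]],[0,0,1]])
    p=cv2.undistortPoints(np.array(uv,float).reshape(-1,1,2),K,np.array(c["dist_coeffs"])).reshape(-1,2)
    T=np.array(c["world_to_cam"]);R=T[:3,:3];o=-R.T@T[:3,3]
    return o,np.c_[p,np.ones(len(p))]@R
def plane(n,uv,z):
    o,d=ray(n,uv);return o+d*((z-o[2])/d[:,2])[:,None]
def pix(n,P):
    c=get_calibration(n);K=np.array([[c["fx"],0,c["cx"]],[0,c["fy"],c["cy"]],[0,0,1]]);T=np.array(c["world_to_cam"])
    return cv2.projectPoints(np.array(P,float).reshape(-1,1,3),cv2.Rodrigues(T[:3,:3])[0],T[:3,3],K,np.array(c["dist_coeffs"]))[0].reshape(-1,2)
def blobs(im,lo,hi,box,mina=4):
    x0,y0,x1,y1=box;m=cv2.inRange(cv2.cvtColor(im,cv2.COLOR_BGR2HSV)[y0:y1,x0:x1],lo,hi)
    n,l,st,ce=cv2.connectedComponentsWithStats(m)
    return [(int(st[i,4]),np.round(ce[i]+[x0,y0],1),np.argwhere(l==i)[:,::-1]+[x0,y0]) for i in range(1,n) if st[i,4]>=mina]
E
python3 - <<'E'
from h import *
im=cv2.imread("pics/top0.png");s=cv2.imread("pics/side0.png")
a=cv2.resize(im[130:230,185:285],None,fx=5,fy=5,interpolation=cv2.INTER_CUBIC)
b=cv2.resize(im[175:235,312:372],None,fx=5,fy=5,interpolation=cv2.INTER_CUBIC)
cv=np.zeros((500,800,3),np.uint8);cv[:,:500]=a;cv[:300,500:]=b;cv2.imwrite("pics/z.png",cv)
for nm,lo,hi,box in[("yel",(22,90,90),(35,255,255),(180,130,360,230)),("grn",(40,90,60),(80,255,255),(200,140,290,220)),("red",(0,130,100),(6,255,255),(235,140,280,180)),("blue",(105,120,60),(125,255,255),(235,190,270,225)),("amb",(5,80,20),(20,255,160),(195,190,230,225))]:
    print(nm,[(n,c.tolist()) for n,c,_ in blobs(im,lo,hi,box,3)])
b2=blobs(s,(105,120,60),(125,255,255),(215,155,250,200),3);print([(n,c.tolist()) for n,c,_ in b2])
E
```

```text
yel [(7, [236.7, 157.6]), (51, [339.1, 199.8]), (8, [243.5, 198.5])]
grn [(6, [258.7, 170.8]), (6, [221.0, 183.5])]
red [(18, [259.4, 161.9])]
blue [(44, [253.9, 207.6])]
amb [(154, [207.7, 204.7]), (3, [224.0, 207.0]), (10, [221.2, 213.2])]
[(37, [230.0, 173.7])]
```

View pics/z.png

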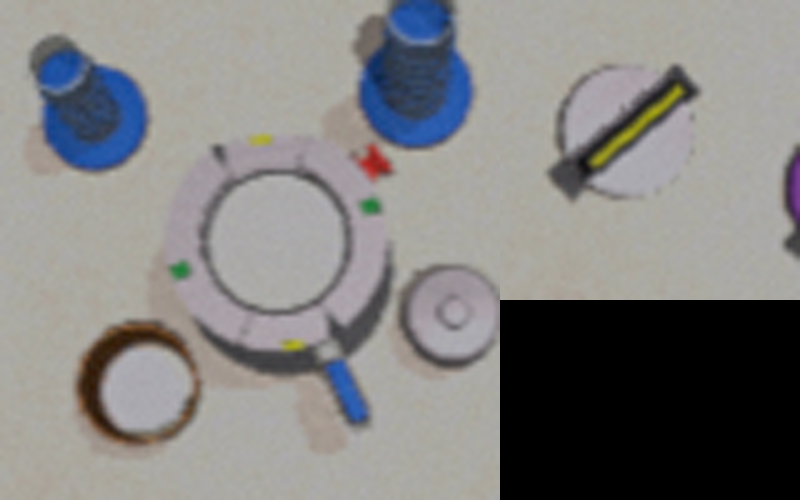

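The crop shows yellow notch patches at top and bottom of the rim, green marks at right and left, the latch at upper right, the fin at lower right and the cover handle running diagonally.

```bash
cat > m.py <<'E'
from h import *
im=cv2.imread("pics/top0.png");s=cv2.imread("pics/side0.png")
def ce(lo,hi,box): return max(blobs(im,lo,hi,box,3),key=lambda t:t[0])
Y=((22,90,90),(35,255,255));G=((40,90,60),(80,255,255))
y1=plane("top",[[236.7,157.6],[243.5,198.5]],.166);g=plane("top",[[258.7,170.8],[221,183.5]],.166)
print("yel",y1.round(4),"mid",y1.mean(0).round(4),"len",np.linalg.norm(y1[0]-y1[1]),"ang",np.degrees(np.arctan2(*(y1[0]-y1[1])[1::-1])))
print("grn",g.round(4),"mid",g.mean(0).round(4),np.linalg.norm(g[0]-g[1]),"ang",np.degrees(np.arctan2(*(g[0]-g[1])[1::-1])))
H=(y1.mean(0)+g.mean(0))/2
# cover stripe
_,c,pts=ce(*Y,(310,180,365,225));P=plane("top",pts,.054)[:,:2]
d=np.linalg.svd(P-P.mean(0))[2][0];print("cover stripe",P.mean(0).round(4),"ang",np.degrees(np.arctan2(d[1],d[0])),"ext",np.ptp((P-P.mean(0))@d))
# cover disc: bright disc ellipse in zoom
# fin
F=plane("top",[[253.9,207.6]],.157)[0];pts=ce((105,120,60),(125,255,255),(235,190,270,225))[2]
print("fin",F.round(4),"r",np.linalg.norm((F-H)[:2]),"ang",np.degrees(np.arctan2(*(F-H)[1::-1])))
# beaker rim / canister: Hough on upscaled
for nm,box,z,R in(("beaker",(192,187,232,227),.08,.041),("canister",(262,178,290,208),.084,.033),("cover disc",(318,183,358,219),.018,.046)):
    x0,y0,x1,y1=box;k=8
    g8=cv2.cvtColor(cv2.resize(im[y0:y1,x0:x1],None,fx=k,fy=k,interpolation=cv2.INTER_CUBIC),cv2.COLOR_BGR2GRAY)
    r=R/(1.416-z)*420*k
    c=cv2.HoughCircles(g8,cv2.HOUGH_GRADIENT,2,20,param1=80,param2=15,minRadius=int(r*.93),maxRadius=int(r*1.07))
    if c is None: print(nm,None);continue
    uv=(c[0,0,:2]+.5)/k-.5+[x0,y0];B=plane("top",[uv],z)[0];v=B-H
    print(nm,uv.round(1),c[0,0,2]/r,B.round(4),"dist H",np.linalg.norm(v[:2]).round(4),"ang",np.degrees(np.arctan2(v[1],v[0])).round(1))
    ps=pix("side",[B]);print("  side pix",ps.round(1))
print("H",H, "side",pix("side",[[H[0],H[1],.15],F]).round(1))
print("top of cyls", plane("top",[[268,134]],.25),plane("top",[[197,144]],.19))
E
python3 m.py
```

```text
yel [[0.6353 0.0317 0.166 ]
 [0.5061 0.0066 0.166 ]] mid [0.5707 0.0191 0.166 ] len 0.1316088049024261 ang 11.010825530409237
grn [[ 0.5946 -0.0389  0.166 ]
 [ 0.5517  0.0785  0.166 ]] mid [0.5732 0.0198 0.166 ] 0.1250102654614022 ang -69.89778014331326
cover stripe [ 0.5183 -0.3134] ang 130.88032497704046 ext 0.07863744900666522
fin [ 0.479  -0.0264  0.157 ] r 0.10367191212904 ang -153.6952820540086
beaker [212.9 205.9] 0.96980256 [0.4862 0.1113 0.08  ] dist H 0.1256 ang 133.0
  side pix [[200.  173.6]]
canister [274.9 193.2] 0.95863646 [ 0.5331 -0.0939  0.084 ] dist H 0.1198 ang -108.9
  side pix [[261.5 194.7]]
cover disc [323.4 194.9] 1.0564597 [ 0.5373 -0.2652  0.018 ] dist H 0.2868 ang -96.9
  side pix [[309.7 239.3]]
H [0.57192004 0.01949186 0.166     ] side [[241.  154.1]
 [230.1 173.7]]
top of cyls [[ 0.69347273 -0.06470706  0.25      ]] [[0.67140731 0.15577813 0.19      ]]
```

Checks out: the yellow patches are 80° from the green ones, fin radius is 104 mm (105 expected), and the beaker projects onto itself in the side view. Move above the cover.

```bash
python3 -m jog '{"linear":[[15,-50,0],[15,-50,0],[15,-50,0],[15,-50,0],[15,-50,0],[15,-50,0],[15,-50,0],[15,-50,0],[15,-50,0],[15,-50,0],[15,-50,0],[15,-50,0]],"turn":[0,0,-0.5,-0.5,-0.5,-0.5,-0.5,-0.5,-0.5,-0.5,-0.5,-0.5]}' 1
python3 -m jog '{"linear":[[16.5,-56.7,0],[16.5,-56.7,0],[16.5,-56.7,0],[16.5,-56.7,0],[16.6,-56.5,0],[0,0,-60],[0,0,-40],[0,0,0],[0,0,0]],"turn":[0,0,0,0,0,0,0,0,0]}'
python3 - <<'E'
from h import *
print(pix("side",[[.5183,-.3134,.054]]))
im=grab("side");cv2.imwrite("pics/s1.png",cv2.resize(im[130:330,210:410],None,fx=3,fy=3,interpolation=cv2.INTER_CUBIC))
q=[(n,c.tolist()) for n,c,_ in blobs(im,(22,90,90),(35,255,255),(280,210,350,270),3)];print(q)
E
```

```text
t: 1.6
tcp_pos: [0.436, -0.0315, 0.4046]
tool_rot: [0.417, 0.909, 0.0, -0.0]
force: [1.0, 0.7, -0.1]
finger_gap: 1.001
gripper_force: 0.0
t: 2.72
tcp_pos: [0.519, -0.3134, 0.3058]
tool_rot: [0.416, 0.909, -0.0, 0.001]
force: [1.0, 0.4, 0.8]
finger_gap: 1.0
gripper_force: 0.0
[[321.48851278 243.01063014]]
[(16, [312.1, 243.3]), (8, [323.4, 243.1]), (24, [332.1, 243.1])]
```

View pics/s1.png

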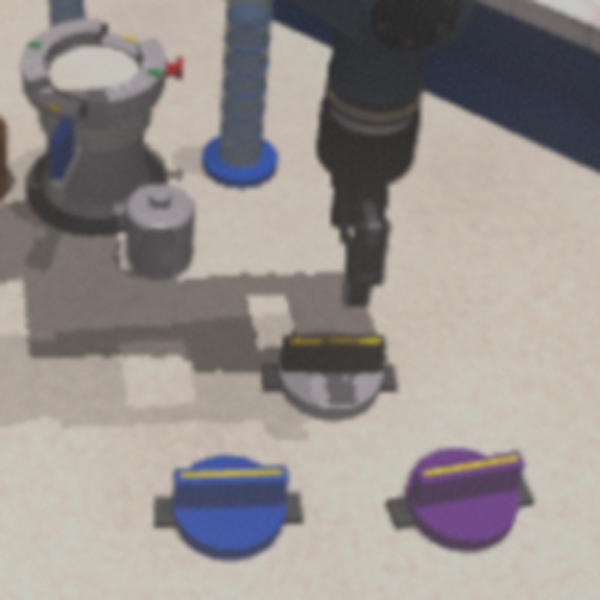

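The stripe's middle is at (322,243) in the side image, prediction (321.5,243), so the gripper is aligned. Descend and grip.

```bash
python3 -m jog '{"linear":[[0,0,-30],[0,0,-30],[0,0,-25],[0,0,-15],[0,0,-7],[0,0,0],[0,0,0]],"turn":[0,0,0,0,0,0,0]}' 1
python3 -m jog '{"linear":[[0,0,0],[0,0,0],[0,0,0],[0,0,0],[0,0,0],[0,0,0],[0,0,0],[0,0,0]],"turn":[0,0,0,0,0,0,0,0]}' 0 70
python3 -m jog '{"linear":[[0,0,5],[0,0,15],[0,0,30],[0,0,40],[0,0,40],[0,0,40],[0,0,30],[0,0,0]],"turn":[0,0,0,0,0,0,0,0]}'
```

```text
t: 3.65
tcp_pos: [0.5188, -0.3134, 0.1987]
tool_rot: [0.416, 0.909, -0.0, 0.001]
force: [1.3, 0.2, 0.9]
finger_gap: 1.0
gripper_force: 0.0
t: 4.65
tcp_pos: [0.5184, -0.3132, 0.198]
tool_rot: [0.416, 0.909, -0.0, 0.0]
force: [-1.2, 0.4, 4.7]
finger_gap: 0.173
gripper_force: 69.6
t: 5.65
tcp_pos: [0.5188, -0.3132, 0.4006]
tool_rot: [0.416, 0.909, -0.001, 0.003]
force: [0.3, -0.7, -4.0]
finger_gap: 0.174
gripper_force: 68.7
```

```bash
python3 -m jog '{"linear":[[4.5,27.7,0],[4.5,27.7,0],[4.5,27.7,0],[4.5,27.7,0],[4.5,27.7,0],[4.5,27.7,0],[4.5,27.7,0],[4.5,27.7,0],[4.5,27.7,0],[4.5,27.7,0],[4.5,27.7,0],[4.5,28,0]],"turn":[1,1,1,1,1,1,1,1,1,1,1,1]}'
python3 -m jog '{"linear":[[0,0,-10],[0,0,0],[0,0,0],[0,0,0]],"turn":[0,0,0,0]}'
python3 - <<'E'
from h import *
im=grab("side");t=grab("top")
cv2.imwrite("pics/s2r.png",im);cv2.imwrite("pics/t2r.png",t)
a=cv2.resize(im[105:205,190:290],None,fx=4,fy=4,interpolation=cv2.INTER_CUBIC)
b=cv2.resize(t[130:230,190:290],None,fx=4,fy=4,interpolation=cv2.INTER_CUBIC)
cv2.imwrite("pics/c2.png",np.hstack([a,b]))
for n,I,box in(("side",im,(190,105,290,205)),("top",t,(190,130,290,230))):
    print(n,[(k,c.tolist()) for k,c,_ in blobs(I,(22,90,70),(35,255,255),box,3)])
E
```

```text
t: 7.15
tcp_pos: [0.5717, 0.0207, 0.3955]
tool_rot: [-0.096, 0.995, 0.001, -0.002]
force: [-0.1, 0.0, -4.8]
finger_gap: 0.173
gripper_force: 68.7
t: 7.65
tcp_pos: [0.5725, 0.0188, 0.3877]
tool_rot: [-0.094, 0.996, -0.0, 0.0]
force: [0.3, 0.1, -4.0]
finger_gap: 0.173
gripper_force: 68.8
side [(5, [237.0, 129.6]), (9, [227.4, 165.1])]
top [(11, [240.6, 184.2])]
```

View pics/c2.png

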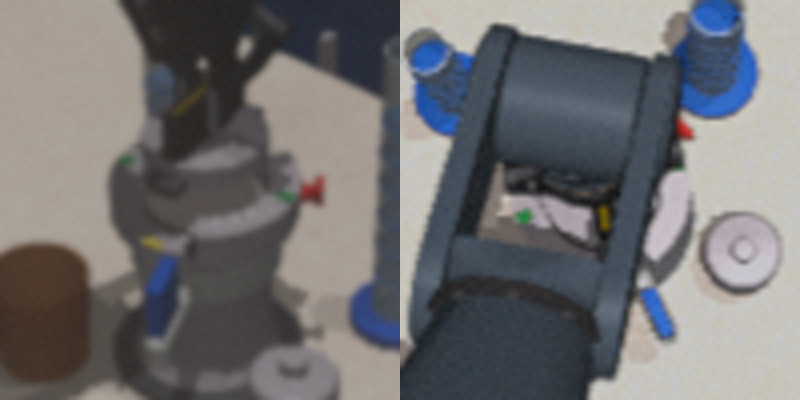

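The side crop shows the cover's lug over the near yellow notch patch at about (227,165). The arm hides most of it in the top view. I'll cross-check seat and cover with the first side picture.

```bash
python3 - <<'E'
from h import *
s=cv2.imread("pics/side0.png");t=cv2.imread("pics/top0.png")
for nm,lo,hi,box,z in[("grn",(40,70,50),(85,255,255),(212,130,275,172),.166),("yel",(20,70,70),(36,255,255),(212,130,275,172),.166),("cover",(20,70,70),(36,255,255),(295,230,350,255),.054)]:
    for n,c,p in blobs(s,lo,hi,box,3):
        P=plane("side",p,z).mean(0);print(nm,n,c,P.round(4))
        if nm=="cover":
            Q=plane("side",p,z);d=np.array([np.cos(2.284),np.sin(2.284)]);e=Q[:,:2]@d;print("ext",np.ptp(e),"mid",(e.max()+e.min())/2,e.mean(), "top-est", np.array([.5183,-.3134])@d, "perp",(Q[:,:2]@[-d[1],d[0]]).mean(),np.array([.5183,-.3134])@[-d[1],d[0]])
# disc of cover in top view: bright pixels, centroid of the convex hull
x0,y0=318,183;g=cv2.cvtColor(t,cv2.COLOR_BGR2HSV)
m=blobs(t,(120,5,120),(179,70,255),(315,180,362,222),10)
print([(n,c) for n,c,_ in m])
pts=np.vstack([p for n,_,p in m if n>60]);hl=cv2.convexHull(pts.astype(np.int32));c,r=cv2.minEnclosingCircle(hl);print(c,r,plane("top",[c],.018),r*1.4/420)
E
```

```text
grn 3 [261.3 153.7] [ 0.596  -0.0379  0.166 ]
yel 7 [252.7 142.4] [0.622  0.0183 0.166 ]
yel 10 [227.7 165.4] [ 0.493  -0.0042  0.166 ]
cover 92 [321.2 243. ] [ 0.5178 -0.3128  0.054 ]
ext 0.07928982663960882 mid -0.5750066700451155 -0.5752920153808521 top-est -0.5761178720403741 perp -0.18691935891930309 -0.18692952553214034
[(178, array([332.4, 194.8])), (181, array([341.7, 206. ]))]
(337.0568542480469, 200.44664001464844) 13.192719459533691 [[ 0.51909995 -0.3129799   0.018     ]] 0.043975731531778965
```

```bash
python3 - <<'E'
from h import *
for z in(.150,.152):
  for n,uv in(("top",[[236.7,157.6],[243.5,198.5]]),("side",[[252.7,142.4],[227.7,165.4]])):
    y=plane(n,uv,z);print(z,n,y.round(4).tolist(),"mid",y.mean(0).round(4),np.linalg.norm(y[0]-y[1]).round(4),np.degrees(np.arctan2(*(y[0]-y[1])[1::-1])).round(1))
# white membrane disc centre, z=.15
for n,box in(("top",(222,160,258,200)),("side",(218,135,270,172))):
    im=cv2.imread(f"pics/{n}0.png")
    print(n,[(k,c,plane(n,[c],.15)[0].round(4)) for k,c,p in blobs(im,(0,0,185),(179,40,255),box,60)])
s=sense();print(s["tcp_pos"])
E
```

```text
0.15 top [[0.6382, 0.0327, 0.15], [0.5075, 0.0073, 0.15]] mid [0.5728 0.02   0.15  ] 0.1332 11.0
0.15 side [[0.6395, 0.034, 0.15], [0.5075, 0.0109, 0.15]] mid [0.5735 0.0224 0.15  ] 0.134 9.9
0.152 top [[0.6379, 0.0326, 0.152], [0.5073, 0.0072, 0.152]] mid [0.5726 0.0199 0.152 ] 0.133 11.0
0.152 side [[0.6373, 0.032, 0.152], [0.5057, 0.009, 0.152]] mid [0.5715 0.0205 0.152 ] 0.1336 9.9
top []
side []
[0.5724753  0.01903069 0.38792161]
```

Seat at (0.5727, 0.020) at 10.7°, both views agreeing. Shift 1 mm in y and lower gently.

```bash
python3 -m jog '{"linear":[[0,1,-10],[0,0,-5],[0,0,-4],[0,0,-4],[0,0,-4],[0,0,0],[0,0,0]],"turn":[0,0,0,0,0,0,0]}'
python3 -m jog '{"linear":[[0,0,-3],[0,0,-3],[0,0,-2],[0,0,-2],[0,0,0],[0,0,0]],"turn":[0,0,0,0,0,0]}'
```

```text
t: 8.62
tcp_pos: [0.5725, 0.0206, 0.3608]
tool_rot: [-0.094, 0.996, -0.0, 0.0]
force: [0.1, -0.7, -4.1]
finger_gap: 0.183
gripper_force: 68.9
t: 9.38
tcp_pos: [0.5725, 0.0206, 0.3508]
tool_rot: [-0.094, 0.996, -0.0, 0.0]
force: [0.3, -0.8, -4.2]
finger_gap: 0.178
gripper_force: 68.9
```

```bash
python3 -m jog '{"linear":[[0,0,-1],[0,0,-1],[0,0,-1],[0,0,-0.5],[0,0,0],[0,0,0]],"turn":[0,0,0,0,0,0]}'
```

```text
t: 10.12
tcp_pos: [0.5724, 0.0207, 0.348]
tool_rot: [-0.094, 0.996, -0.0, 0.0]
force: [-2.4, 0.2, 6.4]
finger_gap: 0.174
gripper_force: 70.3
```

```bash
python3 -m jog '{"linear":[[0,0,0.5],[0,0,0],[0,0,0],[0,0,0],[0,0,0],[0,0,0],[0,0,0],[0,0,0],[0,0,0],[0,0,0],[0,0,0],[0,0,0]],"turn":[-0.6,-0.6,-0.6,-0.6,-0.6,-0.6,-0.6,-0.6,-0.6,-0.6,0,0]}'
python3 -c "
from station import *;print(sense()['ft_torque'])"
```

```text
t: 11.62
tcp_pos: [0.5729, 0.0203, 0.348]
tool_rot: [0.166, 0.986, -0.0, 0.001]
force: [1.1, -1.6, 1.6]
finger_gap: 0.178
gripper_force: 69.8
[-0.17746764  0.0903399  -0.05434786]
```

```bash
python3 -m jog '{"linear":[[0,0,0],[0,0,0],[0,0,0],[0,0,0],[0,0,0],[0,0,0],[0,0,0],[0,0,0],[0,0,0],[0,0,0],[0,0,0],[0,0,0]],"turn":[-0.9,-0.9,-0.9,-0.9,-0.9,-0.9,-0.9,-0.9,-0.9,-0.9,0,0]}'
python3 -c "
from station import *;print(sense()['ft_torque'])"
python3 -m jog '{"linear":[[0,0,0],[0,0,0],[0,0,0],[0,0,0],[0,0,0],[0,0,0]],"turn":[-0.4,-0.4,-0.2,-0.2,0,0]}'
python3 -c "
from station import *;print(sense()['ft_torque'])"
```

```text
t: 13.12
tcp_pos: [0.5728, 0.0209, 0.348]
tool_rot: [0.531, 0.847, 0.001, 0.0]
force: [1.3, 1.3, 2.5]
finger_gap: 0.176
gripper_force: 69.9
[ 0.23255354 -0.06813292 -0.06129894]
t: 13.88
tcp_pos: [0.5724, 0.0204, 0.348]
tool_rot: [0.575, 0.818, -0.0, 0.0]
force: [-0.5, 0.7, 5.4]
finger_gap: 0.175
gripper_force: 70.3
[0.09092225 0.03119017 0.0668759 ]
```

```bash
python3 -m jog '{"linear":[[0,0,0],[0,0,0],[0,0,0],[0,0,0]],"turn":[-0.2,-0.2,0,0]}'
python3 - <<'E'
from h import *
s=sense();print(s['ft_torque'],s['tool_rot'])
im=grab("side");cv2.imwrite("pics/s3r.png",im)
f=lambda I:[(k,c.tolist(),p[:,0].max(),p[:,0].min()) for k,c,p in blobs(I,(0,120,80),(8,255,255),(255,140,285,170),3)]
for I in(cv2.imread("pics/side0.png"),cv2.imread("pics/s2r.png"),im): print(f(I))
cv2.imwrite("pics/c3.png",np.hstack([cv2.resize(I[110:190,200:290],(400,356),interpolation=cv2.INTER_CUBIC) for I in(cv2.imread("pics/side0.png"),im)]))
E
```

```text
t: 14.38
tcp_pos: [0.5721, 0.0205, 0.348]
tool_rot: [0.588, 0.809, -0.001, 0.0]
force: [-0.3, 0.1, 4.8]
finger_gap: 0.177
gripper_force: 70.5
[0.12541518 0.05520331 0.55470066] [ 5.88431732e-01  8.08546703e-01 -5.71391899e-04  1.16253661e-06]
[(10, [267.7, 152.2], np.int64(269), np.int64(266))]
[(12, [267.7, 152.2], np.int64(269), np.int64(266))]
[(12, [267.5, 152.5], np.int64(269), np.int64(266))]
```

View pics/c3.png

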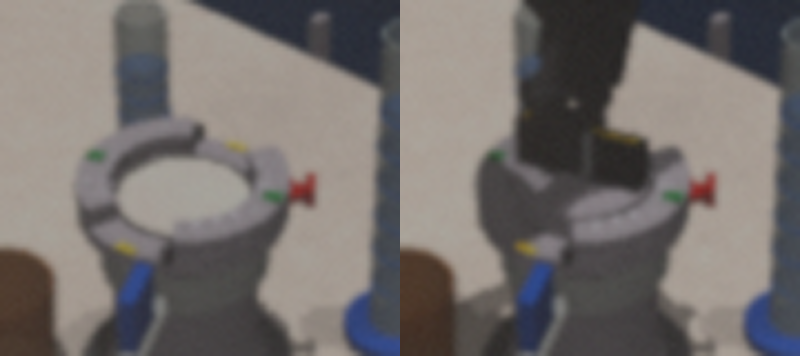

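The latch's red tip is back at its original pixel (267.6,152.3) and I reached the end stop (0.55 N m). It is locked; relax, release and retreat.

```bash
python3 -m jog '{"linear":[[0,0,0],[0,0,0],[0,0,0]],"turn":[0.3,0,0]}'
python3 -m jog '{"linear":[[0,0,0],[0,0,0],[0,0,0],[0,0,0],[0,0,0],[0,0,0],[0,0,0],[0,0,20],[0,0,30],[0,0,20]],"turn":[0,0,0,0,0,0,0,0,0,0]}' 1
python3 -m jog '{"linear":[[-8,-4,0],[-8,-4,0],[-8,-4,0],[-8,-4,0],[-8,-4,0],[-8,-4,0],[-8,-4,0],[-8,-4,0],[-8,-4,0],[-8,-4,0],[-8,-4,0],[-8,-4,0]],"turn":[1,1,1,1,1,1,1,1,1,1,1,1]}'
python3 -m jog '{"linear":[[0,0,0],[0,0,0],[0,0,0],[0,0,0],[0,0,0],[0,0,0],[0,0,0],[0,0,0],[0,0,0],[0,0,0]],"turn":[1,1,1,1,1,1,1,0.3,0,0]}'
python3 - <<'E'
from h import *
im=grab("side");c=max(blobs(im,(105,110,50),(125,255,255),(215,155,250,200),3),key=lambda t:t[0]);print(c[0],c[1],"was 37,[230,173.7]")
s=sense();r=s["tool_rot"];print(s["tcp_pos"],"y ang",np.degrees(2*np.arctan2(r[1],r[0]))-90)
E
```

```text
t: 14.8
tcp_pos: [0.5722, 0.0204, 0.348]
tool_rot: [0.579, 0.815, -0.0, -0.0]
force: [-0.9, 0.2, 6.4]
finger_gap: 0.175
gripper_force: 70.4
t: 16.05
tcp_pos: [0.5726, 0.0206, 0.419]
tool_rot: [0.578, 0.816, 0.0, 0.001]
force: [1.6, -1.1, -0.5]
finger_gap: 1.005
gripper_force: 0.0
t: 17.55
tcp_pos: [0.4761, -0.0275, 0.4178]
tool_rot: [0.091, 0.996, -0.0, 0.0]
force: [0.7, -0.8, 0.1]
finger_gap: 1.0
gripper_force: 0.0
t: 18.8
tcp_pos: [0.4764, -0.0274, 0.4177]
tool_rot: [-0.223, 0.975, -0.0, -0.0]
force: [0.3, -1.0, 0.3]
finger_gap: 0.996
gripper_force: 0.0
34 [228.8 179.8] was 37,[230,173.7]
[ 0.47644904 -0.02739144  0.4177317 ] y ang 115.80202145999954
```

```bash
python3 - <<'E'
from h import *
im=grab("side");t=grab("top");cv2.imwrite("pics/c4.png",np.hstack([cv2.resize(im[110:210,190:290],(400,400),interpolation=cv2.INTER_CUBIC),cv2.resize(t[130:230,190:290],(400,400),interpolation=cv2.INTER_CUBIC)]))
E
```

```text
(no output)
```

View pics/c4.png

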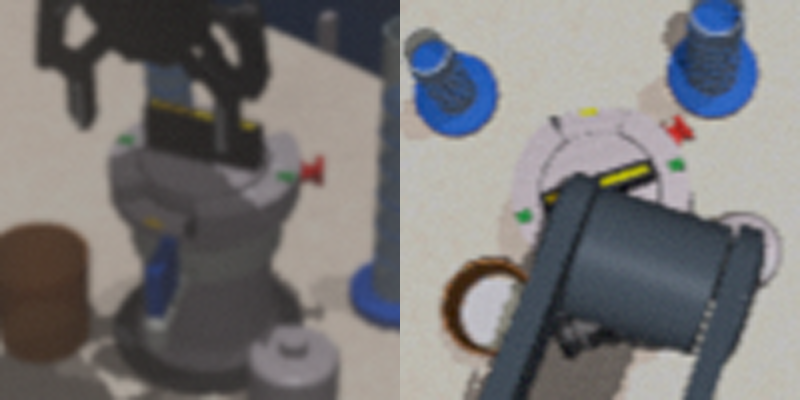

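The cover handle lies along the green marks, and the fin is unmoved (just shaded) between the open fingers. Descend and grip it.

```bash
python3 -m jog '{"linear":[[0,0,-30],[0,0,-30],[0,0,-30],[0,0,-20],[0,0,-11],[0,0,0],[0,0,0]],"turn":[0,0,0,0,0,0,0]}'
python3 -m jog '{"linear":[[0,0,0],[0,0,0],[0,0,0],[0,0,0],[0,0,0],[0,0,0],[0,0,0],[0,0,0]],"turn":[0,0,0,0,0,0,0,0]}' 0 30
python3 - <<'E'
import numpy as np
from station import *
c=np.array([572.7,20.]);p=sense()["tcp_pos"][:2]*1000
r0=np.linalg.norm(p-c);a=np.degrees(np.arctan2(*(p-c)[::-1]));print(r0,a,sense()["ft_torque"])
b=np.degrees(np.arctan2(111.3-20,486.2-572.7));print("beaker",b)
N=15;d=((b-a)%360-360)/N;print("turn units/row",d/5, "deg/row",d)
q=p
for i in range(1,N+1):
    t=np.radians(a+d*i);n=c+r0*np.array([np.cos(t),np.sin(t)]);print((n-q).round(1).tolist());q=n
E
```

```text
t: 19.82
tcp_pos: [0.4768, -0.0275, 0.2974]
tool_rot: [-0.224, 0.975, -0.0, 0.001]
force: [-0.6, -0.1, -1.0]
finger_gap: 0.998
gripper_force: 0.0
t: 20.82
tcp_pos: [0.4764, -0.0272, 0.2969]
tool_rot: [-0.224, 0.975, 0.0, -0.0]
force: [-1.3, 2.9, 5.3]
finger_gap: 0.136
gripper_force: 32.0
107.27874078513648 -153.90677597120342 [0.45144436 0.10805173 0.33876245]
beaker 133.45358291467141
turn units/row -0.968528548188336 deg/row -4.84264274094168
[-3.6, 8.3]
[-2.9, 8.6]
[-2.2, 8.8]
[-1.4, 8.9]
[-0.7, 9.0]
[0.1, 9.1]
[0.9, 9.0]
[1.6, 8.9]
[2.4, 8.8]
[3.1, 8.5]
[3.8, 8.2]
[4.5, 7.9]
[5.1, 7.5]
[5.7, 7.0]
[6.3, 6.5]
```

```bash
python3 -m jog '{"linear":[[-3.6,8.3,0],[-2.9,8.6,0],[-2.2,8.8,0],[-1.4,8.9,0],[-0.7,9,0],[0,0,0]],"turn":[-0.97,-0.97,-0.97,-0.97,-0.97,0]}'
python3 -m jog '{"linear":[[0.1,9.1,0],[0.9,9,0],[1.6,8.9,0],[2.4,8.8,0],[3.1,8.5,0],[3.8,8.2,0],[4.5,7.9,0],[5.1,7.5,0],[5.7,7,0],[6.3,6.5,0],[0,0,0],[0,0,0]],"turn":[-0.97,-0.97,-0.97,-0.97,-0.97,-0.97,-0.97,-0.97,-0.96,-0.96,0,0]}'
python3 - <<'E'
from h import *
s=sense();p=s["tcp_pos"];r=s["tool_rot"];print(p,s["force"],s["ft_torque"],"ang",np.degrees(np.arctan2(p[1]-.02,p[0]-.5727)),"y",np.degrees(2*np.arctan2(r[1],r[0]))-90)
E
```

```text
t: 21.58
tcp_pos: [0.4653, 0.0168, 0.2969]
tool_rot: [-0.014, 1.0, 0.0, -0.0]
force: [-1.7, 3.7, 6.0]
finger_gap: 0.138
gripper_force: 30.4
t: 23.08
tcp_pos: [0.4987, 0.098, 0.2969]
tool_rot: [0.398, 0.918, 0.001, -0.001]
force: [-3.3, 4.4, 5.9]
finger_gap: 0.135
gripper_force: 30.1
[0.4987455  0.09802919 0.29686777] [-3.27934577  4.434118    5.88561811] [ 0.59870921  0.28911443 -0.01864871] ang 133.4642655773744 y 43.132391248845664
```

```bash
python3 -m jog '{"linear":[[0,0,0],[0,0,0],[0,0,0],[0,0,0],[0,0,0],[0,0,0],[0,0,0],[0,0,20],[0,0,40],[0,0,50],[0,0,20]],"turn":[0,0,0,0,0,0,0,0,0,0,0]}' 1
python3 -m jog '{"linear":[[-18,45,0],[-18,45,0],[-18,45,0],[-18,45,0],[-18,45,0],[-18,45,0],[-18,45,0],[-18,45,0],[-18,40,0],[0,0,0],[0,0,0]],"turn":[0,0,0,0,0,0,0,0,0,0,0]}'
python3 - <<'E'
from h import *
im=grab("side");t=grab("top");cv2.imwrite("pics/t5.png",t);cv2.imwrite("pics/c5.png",np.hstack([cv2.resize(im[110:210,180:280],(400,400),interpolation=cv2.INTER_CUBIC),cv2.resize(t[130:230,190:290],(400,400),interpolation=cv2.INTER_CUBIC)]))
H=np.array([.5727,.020])
for k,c,p in blobs(t,(105,120,60),(125,255,255),(205,175,235,215),5):
    F=plane("top",p,.158).mean(0);v=F[:2]-H;a=np.arctan2(v[1],v[0]);print("fin",k,c,F,np.linalg.norm(v),np.degrees(a),"outlet",H+.12*np.array([np.cos(a),np.sin(a)]))
_,c,p=max(blobs(t,(22,90,70),(35,255,255),(225,165,255,195),3),key=lambda x:x[0]);P=plane("top",p,.204)[:,:2];d=np.linalg.svd(P-P.mean(0))[2][0];print("cover",P.mean(0),np.degrees(np.arctan2(d[1],d[0])))
print("red",[(k,c) for k,c,_ in blobs(t,(0,130,100),(6,255,255),(235,140,280,180))],"was 259.4,161.9")
E
```

```text
t: 24.45
tcp_pos: [0.4996, 0.0977, 0.4297]
tool_rot: [0.397, 0.918, 0.001, 0.002]
force: [0.1, 0.7, 0.4]
finger_gap: 0.999
gripper_force: 0.0
t: 25.82
tcp_pos: [0.3369, 0.4973, 0.4264]
tool_rot: [0.397, 0.918, -0.001, 0.0]
force: [-0.3, -0.4, 0.0]
finger_gap: 1.0
gripper_force: 0.0
fin 50 [215.6 199.8] [0.5006249  0.09451971 0.158     ] 0.10367259776961771 134.04462451601577 outlet [0.48927379 0.10625583]
cover [0.57326923 0.02043516] 109.1357393204224
red [(19, array([259.5, 161.9]))] was 259.4,161.9
```

View pics/c5.png

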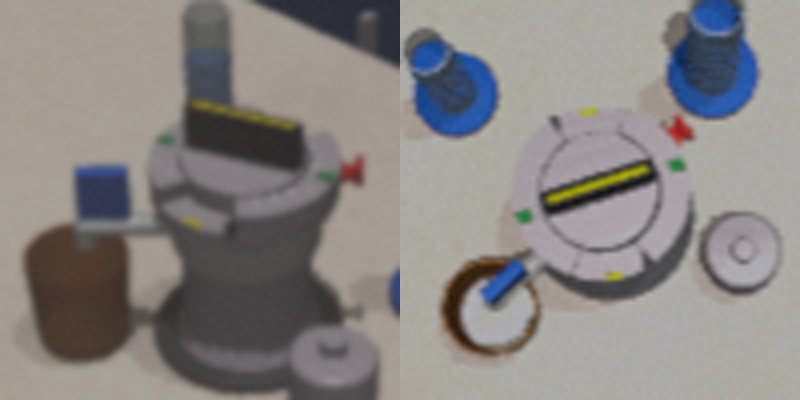

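Cover level along the green marks, latch in, fin at 134.0° against 133.5° for the beaker, beaker and other ware unmoved, gripper clear.

```bash
python3 -c "
from station import *
print(sign_off())"
```

```text
the job is handed in; nothing more can be done
None
```

The job is handed in at about 26 s: the cover is seated and locked with the latch back in, the outlet mouth is about 6 mm from the measured middle of the amber beaker, the lab ware near the filter looks unmoved, and the gripper is open and clear.

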